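# Switch the bench selector to the cross channel

## Task

On the flat switch box, push the upright tab of the round selector with a fingertip so that it clicks round to the position marked with the cross, then press the round key on the box right down and let it come up again. Only push and press: do not pinch the tab, and do not press the key before the selector has clicked in at the cross. Leave the loose things lying on and around the box where they are.

Things in the scene. Friction and masses are not known exactly. Their poses are not given: they have to be found in the camera images.
- axis (a point): The selector's vertical turning axis at the top surface (panel) of the switch box, 60 mm above the table. Site axes are the box's own: z up, +x towards the middle of the fan of positions, away from the key.
- switch_box: Grey box with aluminium panel, 270 x 270 x 60 mm, bolted down; origin on the table, under the selector's axis and the box's middle. Four binding posts (16 mm tall, 14 mm wide) stand on the panel at box x -112 mm, y +-70 and +-105 mm.
- selector (a joint): Selector angle, rad, counter-clockwise from above, 0 = tab along box +x. Spring detents at +-0.314 (unmarked, it starts in one of these), +-0.942, +-1.571 (marked); stops at +-1.70. Needs about 4 to 5 N at the tab; pushed past half-way between two positions (0.314 rad short of the next) it snaps into the next by itself and stays.
- tab_mid (a point): Middle of the upright black radial tab on the selector's grey disc (radius 52 mm, top 10 mm above the panel), 51 mm from the axis, 24 mm above the panel. The tab runs 36 to 66 mm from the axis, is 16 mm thick, its top 42 mm above the panel (sides 39). Site x points outward. A flat pointer beyond reaches 79 mm; a hub of radius 12 mm, 6 mm high, is all else on the disc.
- aim (a point): Point at panel height on the line of the tab's pointer, 100 mm from the axis: it lies on a marker's centre when the selector is clicked in there.
- marker_cross: The marker to select: white disc 38 mm in diameter, 2.5 mm high on the panel, with a black upright or diagonal cross (two 29 x 8 mm bars) on it. Origin at the centre of its underside, 100 mm from the axis, beside one of the four marked positions (which one varies). The others are like it with a single bar, a ring and a small dot.
- key_top (a point): Centre of the top of the round spring key, a grey plastic cap 30 mm in diameter in a black housing on the panel, at box x -98 mm, y 0; about 5 N takes it fully down, 6 mm travel.
- key (a joint): How far the key is pressed, m: 0 up, 0.006 fully down; springs back.
- spare_knob: Loose black knob cap, 22 mm diameter, 16 mm tall, on a panel corner; origin at underside. Leave it.
- terminal_block: Loose green block 22 x 16 x 15 mm on a panel corner; origin at underside. Leave it.
- multimeter: Red multimeter lying beside the box, 170 x 85 x 44 mm; origin at underside centre. Leave it.
- circuit_board: Green circuit board 150 x 100 mm, up to 27 mm tall, beside the box; origin at underside centre. Leave it.
- solder_spool: Metal spool standing by the box, 60 mm diameter, 42 mm tall; origin at underside centre. Leave it.
- screwdriver: Screwdriver lying by the box, 160 mm long, about 30 mm tall; origin at underside. Leave it.

How it is judged:
On the way, in this order (a step that is already met when the one before it is completed fails the run):
1. the selector is clicked in at the cross marker (horizontal distance between aim and marker_cross below 0.013 m and velocity of joint selector between -0.1 and 0.1 rad/s), for 0.3 s.
2. the key is pressed right down with the selector at the cross (value of joint key above 0.0045 m and horizontal distance between aim and marker_cross below 0.013 m), for 0.05 s.
At the end, for the whole second after the job is handed in: The selector rests clicked in at the cross (pointer line within 13 mm of the marker's centre, about 7 degrees), the key has been pressed at least 4.5 mm with the selector there and is up again (within 1.5 mm), and every loose thing lies within 20 mm of where it was (all of step 1 and value of joint key below 0.0015 m and distance of each of spare_knob, terminal_block, multimeter, circuit_board, solder_spool, screwdriver from where it was at the start of the episode below 0.02 m); the robot touches nothing.
It fails at once if the key is pressed while the selector is not at the cross (value of joint key above 0.003 m and horizontal distance between aim and marker_cross above 0.02 m).
It fails at once if the tab is pinched: the fingers load both of its sides at once (contact force between the fingers and selector_c3 above 1.5 N and contact force between the fingers and selector_c4 above 1.5 N).
It fails at once if a loose thing is lifted, carried or shoved away (distance of any of spare_knob, terminal_block, multimeter, circuit_board, solder_spool, screwdriver from where it was at the start of the episode above 0.025 m).
It also fails if it takes over 48 s, if anything falls off the work surface, if the arm or the gripper's body presses on something with over 40 N, if the wrist force passes 120 N, or if a joint passes its speed limit or range.

## Robot

A 6-joint arm with a two-finger parallel gripper is mounted at the origin on the work surface. World frame = base frame: x ahead of the robot, y to its left, z up, the work surface at z = 0. Lengths are in m, angles in rad, forces in N, time in s.
With the tool pointing down it reaches from about 0.425 to 0.95 m from the base axis. Payload 3.5 kg.
Tool frame: the origin (TCP) lies between the finger pads; the fingertips stand 25 mm ahead of it and the grasp point (between the pads) lies 6 mm ahead of it (ctrl.finger_overhang is the distance from the TCP to the fingertips, in m); x points along the fingers, y is the direction in which the jaws open and shut, and the axes are right-handed (so a half turn about x gives the same grasp; the last joint's range is limited). The gripper opens to 85 mm and grips with 20 to 120 N. Pads are 22 mm wide; open, the fingers measure 114 mm over their backs; the gripper's body (76 mm by 85 mm) begins 54 mm behind the grasp point. The pads swing forward as they close: fully open they stand 13 mm farther back than shut.
Start: joints at [-1.268, 0.286, 1.577, -0, 1.279, -0.15], TCP at [0.295, -0.607, 0.256] pointing down, gripper open.
Joint ranges: [-2.77, 2.77], [-0.9, 2.22], [0.21, 2.48], [-1.53, 4.67], [0.24, 2.81], [-2.84, 2.84]. Speed limits (rad/s): [2.79, 2.79, 3.14, 3.14, 3.14, 3.14].

## Interface

Orientations are given as a unit quaternion [x, y, z, w].
In Python, from plant import ctrl gives the robot as it stands.
- The arm moves only by the tool play_rows, never from a script. Its argument "targets" is a list of rows, each an object with "delta_pos": the shift along the world's x, y, z normalised to -1 to 1, where 1 is 1000 mm, a list of three; "delta_rot": the turn, a rotation vector about the world's x, y, z normalised to -1 to 1, where 1 is pi rad, a list of three; "claw": the finger opening in mm, from 0 to 85.4. In form: [{"delta_pos": [tx, ty, tz], "delta_rot": [wx, wy, wz], "claw": claw}, ...]. A call has 1 to 20 rows; each row is the pose to reach, as a shift and turn from the pose measured when the call began, turning the shorter way round; what a row does not reach only later rows make up. A row lasts 1/12 s, in which the tool goes at most 41.7 mm and 7.16 degrees, less where a joint would pass 70% of its speed; a pose out of reach is approached as far as the arm can. A call with a number of a shift or a turn outside -1 to 1 is refused whole. A call with a gripper value outside its range is refused whole. The fingers move at their own pace and stop on an object; "newtons" is the grip in N (left out, the last holds). Time passes only in rows, so rows that repeat a pose let the fingers close. It gives the time, the measured TCP pose, the force and the opening at its end, in the units of the state.
- ctrl.get_state(): the state, without advancing time (a new reading comes with each control period).
- ctrl.read_camera(name): name is "side" or "top"; returns the picture (480x640x3 uint8, blue, green, red); there is no depth.
- ctrl.calibration(name): a dict with "fx", "fy", "cx", "cy" (pixels), "camera_from_world" (4x4, takes a point from world to camera coordinates). Camera axes: x right, y down, z forward; pixel columns grow to the right and rows downward; lengths in m; the calibration is good to about 2 mm. A picture is of the moment at which its call begins. calibration takes no time and is no camera call.
- ctrl.sign_off(): hands the job in, once; it reports no verdict.
The state is a dict: "time": time; "qpos": joint angles; "dq": joint speeds; "joint_efforts": joint torques, N m; "eef_pos": TCP position; "tcp_rot": TCP orientation; "contact_force": force on the tool from outside, world axes, zero at the start; "wrist_torque": the same for the moment, N m; "opening": opening from 0.0 (shut) to 1.0 (fully open).
Only numpy, scipy, OpenCV 4.12 (cv2) and the standard library are available. Lean on these libraries where they do the work, as an engineer would, in place of code of your own. Each camera call takes 0.05 s, during which the arm holds its last target. There are 200 camera calls.

## Working session

There is one attempt and no reset: what is moved stays moved. The work goes in short steps, Python scripts to look and compute and a tool call to move; the robot and the scene stay as the last step left them, time stands still between calls to the robot, and variables do not carry over. Pictures are saved under pics/ and viewed, about 8 in all and at most 12, crops included, and the job is handed in when it is done.

Besides the shell and the picture viewer there is one more tool, called after ">>>" as name(argument=value, ...) on one line, values as JSON. play_rows: Moves the arm, as the interface text tells. Its arguments: {"type":"object","properties":{"targets":{"type":"array"},"newtons":{"type":"number"}},"required":["targets"]}

```bash
mkdir -p pics
python3 - <<'E'
from plant import ctrl
import cv2
for n in("top","side"):
    cv2.imwrite(f"pics/{n}0.png",ctrl.read_camera(n)); c=ctrl.calibration(n); print(n,c)
print(ctrl.get_state(),ctrl.finger_overhang)
E
```

```text
top {'fx': 534.3586465587412, 'fy': 534.3586465587412, 'cx': 317.40502800412384, 'cy': 237.61269193673084, 'camera_from_world': array([[ 0.00948887, -0.99988388, -0.01192393,  0.02850268],
       [-0.98257576, -0.00710977, -0.18572649,  0.58651525],
       [ 0.18562015,  0.0134785 , -0.98252913,  0.83810332],
       [ 0.        ,  0.        ,  0.        ,  1.        ]])}
side {'fx': 549.2721393875578, 'fy': 549.2721393875578, 'cx': 329.41618394534765, 'cy': 246.5905227022474, 'camera_from_world': array([[-0.82299208, -0.56803053,  0.00503519,  0.49158224],
       [-0.44458908,  0.63857568, -0.62814143,  0.29351454],
       [ 0.35358816, -0.51919401, -0.7780829 ,  1.03519304],
       [ 0.        ,  0.        ,  0.        ,  1.        ]])}
{'time': 0.1, 'qpos': array([-1.26798007e+00,  2.87122745e-01,  1.57803841e+00,  1.28424721e-05,
        1.27861201e+00, -1.50041460e-01]), 'dq': array([ 0.0003057 , -0.00139168, -0.00264359, -0.00082186,  0.0001501 ,
        0.0004296 ]), 'joint_efforts': array([ 1.24854429e-03, -4.07293868e+01, -2.93698436e+01, -1.05855675e-04,
        3.45086271e-03, -7.13212870e-06]), 'eef_pos': array([ 0.29517689, -0.60643177,  0.25505077]), 'tcp_rot': array([-0.68900279, -0.15951239,  0.68911179, -0.15797437]), 'contact_force': array([-0.72181262, -0.61443823, -0.1015417 ]), 'wrist_torque': array([-0.01102772, -0.00992292, -0.02391932]), 'opening': 0.9988888345339175} 0.025
```

View pics/top0.png

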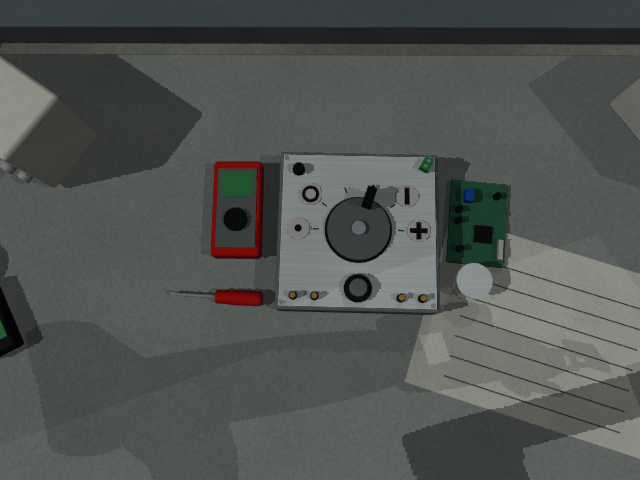

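View pics/side0.png

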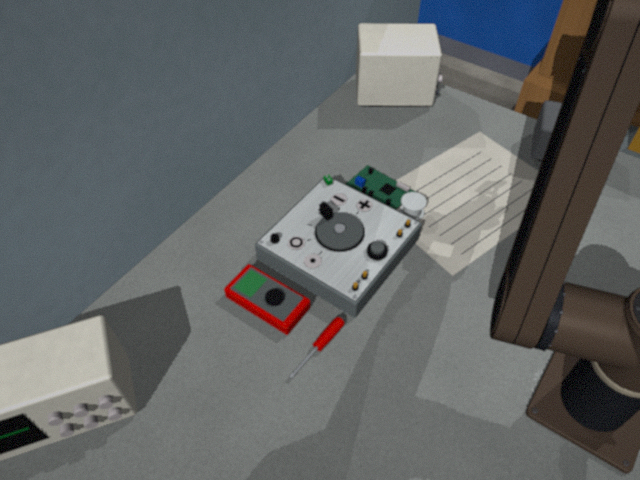

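The top view is up = +x and left = +y. The cross is at px (419,231), which is selector angle about -1.571. The tab is at (370,196), about -0.314. The key is at (358,288) and the hub at (359,228). Next I fit the box pose from these pixels.

```bash
cat > h.py <<'E'
import numpy as np
from plant import ctrl
def unproj(n,uv,z):
    c=ctrl.calibration(n);T=c["camera_from_world"];R,t=T[:3,:3],T[:3,3]
    o=-R.T@t; d=R.T@np.array([(uv[0]-c["cx"])/c["fx"],(uv[1]-c["cy"])/c["fy"],1])
    return o+d*(z-o[2])/d[2]
E
python3 - <<'E'
from h import *
import cv2
P={"cross":(419,231,.0625,0,-100),"bar":(408.5,196.5,.0625,58.8,-80.9),"ring":(311,194.5,.0625,58.8,80.9),"dot":(298.5,228.5,.0625,0,100),"hub":(359.5,228,.076,0,0),"key":(358,287.5,.078,-98,0)}
A=[];B=[]
for k,(u,v,z,bx,by) in P.items():
    p=unproj("top",(u,v),z); print(k,p.round(4)); A.append([bx/1e3,by/1e3]);B.append(p[:2])
A=np.array(A);B=np.array(B)
a,b=A-A.mean(0),B-B.mean(0)
th=np.arctan2((a[:,0]*b[:,1]-a[:,1]*b[:,0]).sum(),(a*b).sum())
R=np.array([[np.cos(th),-np.sin(th)],[np.sin(th),np.cos(th)]]);t=B.mean(0)-R@A.mean(0)
print("yaw",th,"axis",t,"res mm",((A@R.T+t-B)*1e3).round(1).tolist())
for n,q in dict(key=(-.098,0),cross=(0,-.1)).items(): print(n,R@q+t)
for ang in(-.314,-.942,-1.571): print(ang,R@(.051*np.array([np.cos(ang),np.sin(ang)]))+t)
print("side hub",unproj("side",(339.5,228.5),.076),"side key",unproj("side",(377,249),.078))
s=ctrl.get_state()
from scipy.spatial.transform import Rotation as Ro
print(Ro.from_quat(s["tcp_rot"]).as_matrix().round(3))
im=ctrl.read_camera("top")[140:325,265:525]
cv2.imwrite("pics/crop1.png",cv2.resize(im,None,fx=3,fy=3,interpolation=cv2.INTER_CUBIC))
E
```

```text
cross [ 0.5972 -0.135   0.0625]
bar [ 0.6562 -0.1189  0.0625]
ring [0.6586 0.0448 0.0625]
dot [0.6001 0.0649 0.0625]
hub [ 0.5988 -0.0356  0.076 ]
key [ 0.5013 -0.0326  0.078 ]
yaw -0.019253403350359882 axis [ 0.59876734 -0.0353302 ] res mm [[-0.4, -0.3], [-0.2, 1.6], [0.5, -0.4], [0.6, -0.3], [-0.0, 0.3], [-0.5, -0.9]]
key [ 0.5007855  -0.03344348]
cross [ 0.59684211 -0.13531167]
-0.314 [ 0.64696147 -0.05201328]
-0.942 [ 0.62796447 -0.0771456 ]
-1.571 [ 0.59777509 -0.08632055]
side hub [ 0.59398681 -0.03340434  0.076     ] side key [ 0.49569612 -0.02979581  0.078     ]
[[-0.001  0.438 -0.899]
 [ 0.002 -0.899 -0.438]
 [-1.    -0.002 -0.   ]]
```

View pics/crop1.png

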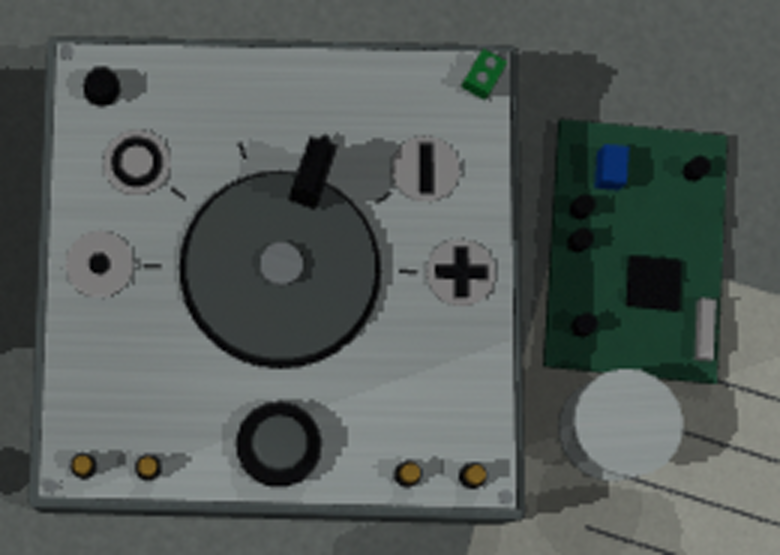

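Residuals are at most 1.6 mm. I'll push with shut fingers from the tab's counter-clockwise side, jaw axis radial, turning along with the tab. The script below works out the waypoints.

```bash
cat >> h.py <<'E'
AX=np.array([.5985,-.0352]);YAW=-.019
def finger(phi,off):
    a=phi+YAW; r=np.array([np.cos(a),np.sin(a)]);t=np.array([-r[1],r[0]])
    return AX+.052*r+off*t
E
python3 - <<'E'
from h import *
s=ctrl.get_state();p=s["eef_pos"]
h=finger(-.314,.045);print("hover",h,"delta",h-p[:2],"yaw0",np.arctan2(-.899,.438),"rot/pi",(-.333-np.arctan2(-.899,.438))/np.pi)
for phi in np.r_[-.314,np.linspace(-.314,-1.48,11)[1:]]:
    f=finger(phi,.019); print(round(phi,3),(f-h).round(4),"rot",round((phi+.314)/np.pi,3))
E
```

```text
hover [ 0.66235302 -0.00966978] delta [0.3671847  0.59687129] yaw0 -1.1174345804366843 rot/pi 0.2496932820174306
-0.314 [-0.0085 -0.0246] rot 0.0
-0.431 [-0.0088 -0.031 ] rot -0.037
-0.547 [-0.0098 -0.0374] rot -0.074
-0.664 [-0.0115 -0.0436] rot -0.111
-0.78 [-0.014  -0.0496] rot -0.148
-0.897 [-0.0171 -0.0552] rot -0.186
-1.014 [-0.0209 -0.0604] rot -0.223
-1.13 [-0.0252 -0.0652] rot -0.26
-1.247 [-0.0301 -0.0694] rot -0.297
-1.363 [-0.0355 -0.0731] rot -0.334
-1.48 [-0.0412 -0.076 ] rot -0.371
```

>>> play_rows(targets=[{"delta_pos": [0.367, 0.597, -0.055], "delta_rot": [0, 0, 0.25], "claw": 0}, {"delta_pos": [0.367, 0.597, -0.055], "delta_rot": [0, 0, 0.25], "claw": 0}, {"delta_pos": [0.367, 0.597, -0.055], "delta_rot": [0, 0, 0.25], "claw": 0}, {"delta_pos": [0.367, 0.597, -0.055], "delta_rot": [0, 0, 0.25], "claw": 0}, {"delta_pos": [0.367, 0.597, -0.055], "delta_rot": [0, 0, 0.25], "claw": 0}, {"delta_pos": [0.367, 0.597, -0.055], "delta_rot": [0, 0, 0.25], "claw": 0}, {"delta_pos": [0.367, 0.597, -0.055], "delta_rot": [0, 0, 0.25], "claw": 0}, {"delta_pos": [0.367, 0.597, -0.055], "delta_rot": [0, 0, 0.25], "claw": 0}, {"delta_pos": [0.367, 0.597, -0.055], "delta_rot": [0, 0, 0.25], "claw": 0}, {"delta_pos": [0.367, 0.597, -0.055], "delta_rot": [0, 0, 0.25], "claw": 0}, {"delta_pos": [0.367, 0.597, -0.055], "delta_rot": [0, 0, 0.25], "claw": 0}, {"delta_pos": [0.367, 0.597, -0.055], "delta_rot": [0, 0, 0.25], "claw": 0}, {"delta_pos": [0.367, 0.597, -0.055], "delta_rot": [0, 0, 0.25], "claw": 0}, {"delta_pos": [0.367, 0.597, -0.055], "delta_rot": [0, 0, 0.25], "claw": 0}, {"delta_pos": [0.367, 0.597, -0.055], "delta_rot": [0, 0, 0.25], "claw": 0}, {"delta_pos": [0.367, 0.597, -0.055], "delta_rot": [0, 0, 0.25], "claw": 0}, {"delta_pos": [0.367, 0.597, -0.055], "delta_rot": [0, 0, 0.25], "claw": 0}, {"delta_pos": [0.367, 0.597, -0.055], "delta_rot": [0, 0, 0.25], "claw": 0}, {"delta_pos": [0.367, 0.597, -0.055], "delta_rot": [0, 0, 0.25], "claw": 0}, {"delta_pos": [0.367, 0.597, -0.055], "delta_rot": [0, 0, 0.25], "claw": 0}])

```text
time: 1.82
eef_pos: [0.6618, -0.0096, 0.1996]
tcp_rot: [-0.575, -0.411, 0.577, -0.41]
contact_force: [0.5, 0.2, 0.3]
opening: 0.001
```

>>> play_rows(targets=[{"delta_pos": [0, 0, -0.04], "delta_rot": [0, 0, 0], "claw": 0}, {"delta_pos": [0, 0, -0.07], "delta_rot": [0, 0, 0], "claw": 0}, {"delta_pos": [0, 0, -0.09], "delta_rot": [0, 0, 0], "claw": 0}, {"delta_pos": [0, 0, -0.095], "delta_rot": [0, 0, 0], "claw": 0}, {"delta_pos": [0, 0, -0.095], "delta_rot": [0, 0, 0], "claw": 0}])

```text
time: 2.23
eef_pos: [0.66, -0.0109, 0.1025]
tcp_rot: [-0.574, -0.412, 0.578, -0.408]
contact_force: [-0.0, -0.3, 0.4]
opening: -0.001
```

Run:
```python
from h import *
import cv2
a=ctrl.read_camera("top")[130:330,260:460];b=ctrl.read_camera("side")[140:340,230:430]
cv2.imwrite("pics/c2.png",cv2.resize(np.hstack([a,b]),None,fx=2,fy=2,interpolation=cv2.INTER_CUBIC))
```

```text
(no output)
```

View pics/c2.png

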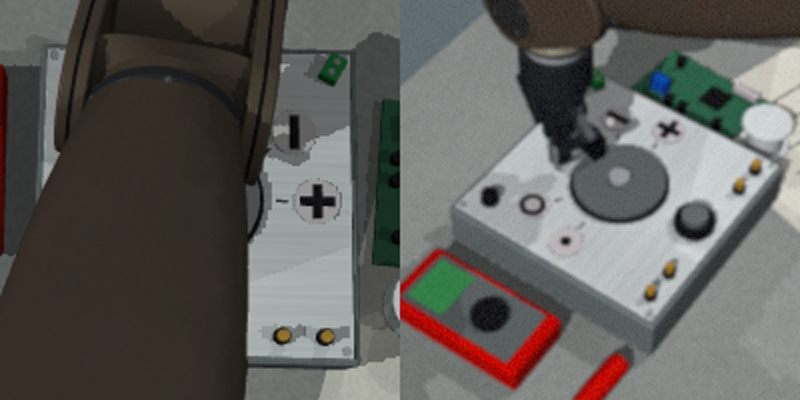

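The side view shows the shut fingers low on the counter-clockwise (ring) side of the tab, and free of it. Starting the push.

>>> play_rows(targets=[{"delta_pos": [-0.003, -0.012, 0.002], "delta_rot": [0, 0, 0], "claw": 0}, {"delta_pos": [-0.007, -0.022, 0.002], "delta_rot": [0, 0, 0], "claw": 0}, {"delta_pos": [-0.007, -0.027, 0.002], "delta_rot": [0, 0, -0.018], "claw": 0}, {"delta_pos": [-0.008, -0.03, 0.002], "delta_rot": [0, 0, -0.037], "claw": 0}, {"delta_pos": [-0.008, -0.033, 0.002], "delta_rot": [0, 0, -0.055], "claw": 0}, {"delta_pos": [-0.009, -0.036, 0.002], "delta_rot": [0, 0, -0.074], "claw": 0}, {"delta_pos": [-0.01, -0.039, 0.002], "delta_rot": [0, 0, -0.092], "claw": 0}, {"delta_pos": [-0.011, -0.042, 0.002], "delta_rot": [0, 0, -0.111], "claw": 0}, {"delta_pos": [-0.012, -0.045, 0.002], "delta_rot": [0, 0, -0.13], "claw": 0}, {"delta_pos": [-0.013, -0.048, 0.002], "delta_rot": [0, 0, -0.148], "claw": 0}, {"delta_pos": [-0.016, -0.054, 0.002], "delta_rot": [0, 0, -0.186], "claw": 0}, {"delta_pos": [-0.016, -0.054, 0.002], "delta_rot": [0, 0, -0.186], "claw": 0}])

```text
time: 3.33
eef_pos: [0.6473, -0.0668, 0.1107]
tcp_rot: [0.671, 0.225, -0.669, 0.226]
contact_force: [0.1, 0.2, 0.8]
opening: -0.0
```

Run:
```python
from h import *
import cv2
b=ctrl.read_camera("side")[140:340,230:430]
cv2.imwrite("pics/c3.png",cv2.resize(b,None,fx=3,fy=3,interpolation=cv2.INTER_CUBIC))
p=ctrl.get_state()["eef_pos"]; print(p)
for phi in (-1.014,-1.13,-1.247,-1.363,-1.48): print(phi,(finger(phi,.019)-p[:2]).round(4),(phi+.897)/np.pi)
```

```text
[ 0.64697005 -0.06633124  0.11014138]
-1.014 [-0.0055 -0.0038] -0.037242256683503505
-1.13 [-0.0098 -0.0085] -0.07416620348082319
-1.247 [-0.0147 -0.0128] -0.11140846016432676
-1.363 [-0.02   -0.0164] -0.14833240696164646
-1.48 [-0.0258 -0.0194] -0.18557466364514996
```

View pics/c3.png

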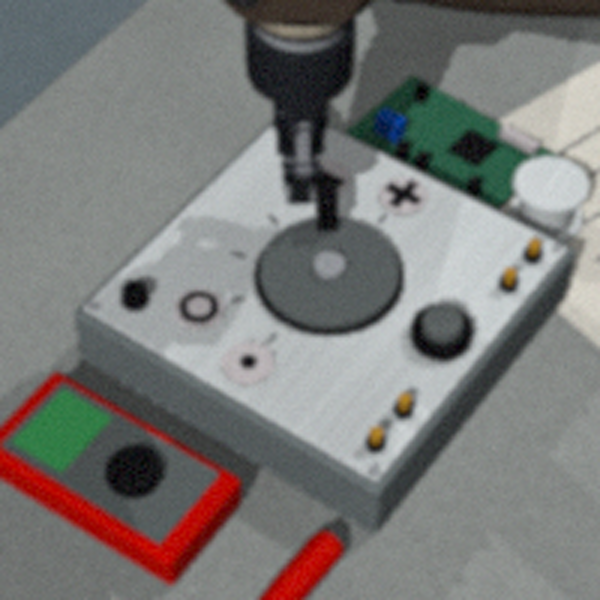

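The tab is now on the bar direction (-0.94), with the fingers still behind it. I continue towards the cross and then back off.

>>> play_rows(targets=[{"delta_pos": [-0.003, -0.002, -0.004], "delta_rot": [0, 0, -0.019], "claw": 0}, {"delta_pos": [-0.0055, -0.004, -0.004], "delta_rot": [0, 0, -0.037], "claw": 0}, {"delta_pos": [-0.0075, -0.006, -0.004], "delta_rot": [0, 0, -0.055], "claw": 0}, {"delta_pos": [-0.01, -0.0085, -0.004], "delta_rot": [0, 0, -0.074], "claw": 0}, {"delta_pos": [-0.012, -0.0105, -0.004], "delta_rot": [0, 0, -0.092], "claw": 0}, {"delta_pos": [-0.0145, -0.013, -0.004], "delta_rot": [0, 0, -0.111], "claw": 0}, {"delta_pos": [-0.017, -0.0145, -0.004], "delta_rot": [0, 0, -0.13], "claw": 0}, {"delta_pos": [-0.02, -0.0165, -0.004], "delta_rot": [0, 0, -0.148], "claw": 0}, {"delta_pos": [-0.023, -0.018, -0.004], "delta_rot": [0, 0, -0.167], "claw": 0}, {"delta_pos": [-0.026, -0.0195, -0.004], "delta_rot": [0, 0, -0.185], "claw": 0}, {"delta_pos": [-0.026, -0.0195, -0.004], "delta_rot": [0, 0, -0.185], "claw": 0}, {"delta_pos": [-0.026, -0.0195, -0.004], "delta_rot": [0, 0, -0.185], "claw": 0}])

```text
time: 4.38
eef_pos: [0.6208, -0.0861, 0.1066]
tcp_rot: [0.707, 0.026, -0.706, 0.027]
contact_force: [-0.3, 0.2, 1.0]
opening: 0.004
```

Run:
```python
from h import *
import cv2
b=ctrl.read_camera("side")[140:340,230:430]
cv2.imwrite("pics/c4.png",cv2.resize(b,None,fx=3,fy=3,interpolation=cv2.INTER_CUBIC))
s=ctrl.get_state();p=s["eef_pos"]; print(p,s["contact_force"],finger(-1.48,.019))
```

```text
[ 0.62083849 -0.08596726  0.10637819] [0.93888397 0.02939391 0.48537333] [ 0.62118125 -0.08570308]
```

View pics/c4.png

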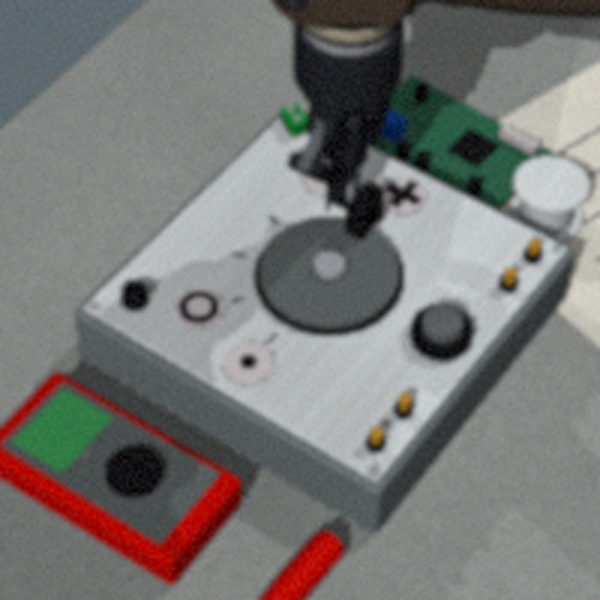

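The tab points at the cross (px about (365,205), cross at (402,192)). I back off, rise and go above the key.

>>> play_rows(targets=[{"delta_pos": [0.02, 0, 0], "delta_rot": [0, 0, 0], "claw": 0}, {"delta_pos": [0.02, 0, 0.03], "delta_rot": [0, 0, 0], "claw": 0}, {"delta_pos": [0.02, 0, 0.06], "delta_rot": [0, 0, 0], "claw": 0}, {"delta_pos": [0.01, 0.01, 0.08], "delta_rot": [0, 0, 0], "claw": 0}, {"delta_pos": [-0.12, 0.0525, 0.08], "delta_rot": [0, 0, 0], "claw": 0}, {"delta_pos": [-0.12, 0.0525, 0.08], "delta_rot": [0, 0, 0], "claw": 0}, {"delta_pos": [-0.12, 0.0525, 0.08], "delta_rot": [0, 0, 0], "claw": 0}, {"delta_pos": [-0.12, 0.0525, 0.08], "delta_rot": [0, 0, 0], "claw": 0}, {"delta_pos": [-0.12, 0.0525, 0.08], "delta_rot": [0, 0, 0], "claw": 0}, {"delta_pos": [-0.12, 0.0525, 0.08], "delta_rot": [0, 0, 0], "claw": 0}])

```text
time: 5.27
eef_pos: [0.5009, -0.0333, 0.1869]
tcp_rot: [0.707, 0.026, -0.706, 0.028]
contact_force: [-0.7, 0.5, 0.6]
opening: 0.001
```

Run:
```python
from h import *
import cv2
b=ctrl.read_camera("side")[140:340,230:430]; a=ctrl.read_camera("top")[130:330,260:460]
cv2.imwrite("pics/c5.png",cv2.resize(np.hstack([a,b]),None,fx=2,fy=2,interpolation=cv2.INTER_CUBIC))
s=ctrl.get_state();p=s["eef_pos"]; print(p,s["contact_force"],np.array([.5005,-.0333])-p[:2])
```

```text
[ 0.50226041 -0.03395874  0.18724121] [0.21525603 0.32237468 0.41753463] [-0.00176041  0.00065874]
```

View pics/c5.png

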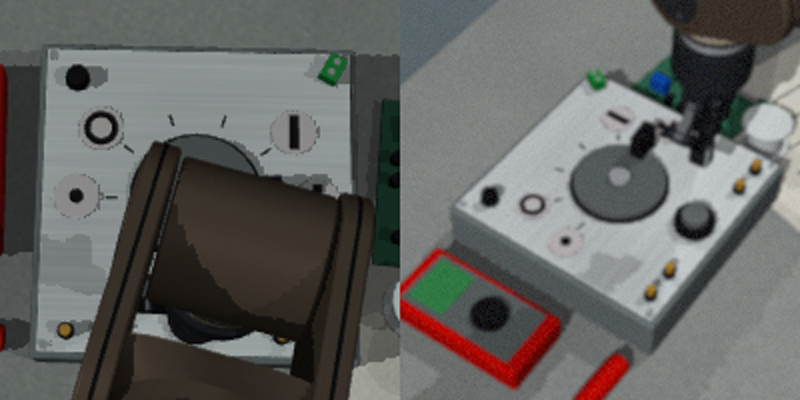

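Both views show the selector turned and the fingers clear above the key. Before pressing, I check the tab angle numerically from the side view. The tab's dark blob gives a centroid at about z 0.09.

Run:
```python
from h import *
import cv2
c=ctrl.calibration("side");T=c["camera_from_world"]
for ang in(-.942,-1.257,-1.571):
    a=ang+YAW
    q=np.r_[AX+.051*np.array([np.cos(a),np.sin(a)]),.086]; k=T[:3,:3]@q+T[:3,3]
    print(ang,c["fx"]*k[0]/k[2]+c["cx"],c["fy"]*k[1]/k[2]+c["cy"])
im=ctrl.read_camera("side")
d=(im.max(2)<45).astype(np.uint8);n,l,s,ce=cv2.connectedComponentsWithStats(d[195:225,340:362].copy())
print(s,ce+[340,195])
```

```text
-0.942 337.970716862768 206.96348059358297
-1.257 345.05017411184804 207.78042420357187
-1.571 351.4979817793963 210.16271165628487
[[  0   0  22  30 517]
 [  0   4   1   1   1]
 [  5   7  12  17 139]
 [ 20   7   2   2   3]] [[350.30947776 209.3384913 ]
 [340.         199.        ]
 [351.0647482  210.33093525]
 [360.66666667 202.33333333]]
```

The tab centroid (351.1, 210.3) matches -1.571, predicted at (351.5, 210.2), so the selector is clicked in. Now I descend to the key.

>>> play_rows(targets=[{"delta_pos": [-0.0015, 0.0005, -0.03], "delta_rot": [0, 0, 0], "claw": 0}, {"delta_pos": [-0.0015, 0.0005, -0.055], "delta_rot": [0, 0, 0], "claw": 0}, {"delta_pos": [-0.0015, 0.0005, -0.065], "delta_rot": [0, 0, 0], "claw": 0}, {"delta_pos": [-0.0015, 0.0005, -0.07], "delta_rot": [0, 0, 0], "claw": 0}, {"delta_pos": [-0.0015, 0.0005, -0.07], "delta_rot": [0, 0, 0], "claw": 0}, {"delta_pos": [-0.0015, 0.0005, -0.07], "delta_rot": [0, 0, 0], "claw": 0}])

```text
time: 5.92
eef_pos: [0.5019, -0.0339, 0.1179]
tcp_rot: [0.708, 0.026, -0.705, 0.028]
contact_force: [0.4, 0.1, -0.0]
opening: -0.005
```

Run:
```python
from h import *
import cv2
b=ctrl.read_camera("side")[190:290,320:440]
cv2.imwrite("pics/c6.png",cv2.resize(b,None,fx=5,fy=5,interpolation=cv2.INTER_CUBIC))
s=ctrl.get_state(); print(s["eef_pos"],s["contact_force"])
```

```text
[ 0.50209994 -0.03392671  0.11840625] [ 0.3391727  -0.59502592  0.13673428]
```

View pics/c6.png

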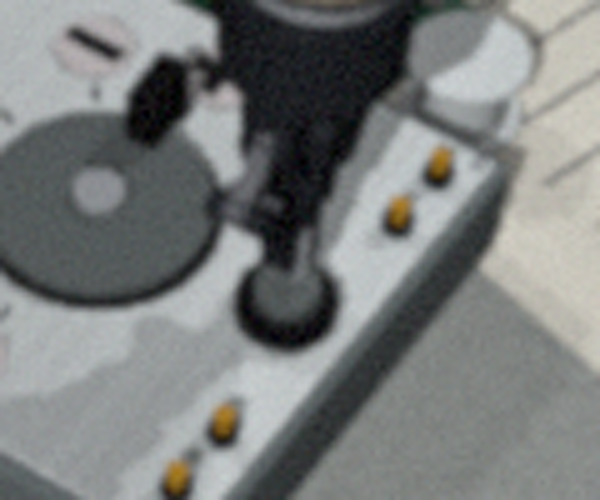

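The fingertips are over the cap, about 13 mm up, and the selector is still at the cross. I press in small steps and watch the force.

>>> play_rows(targets=[{"delta_pos": [-0.001, 0.0005, -0.004], "delta_rot": [0, 0, 0], "claw": 0}, {"delta_pos": [-0.001, 0.0005, -0.008], "delta_rot": [0, 0, 0], "claw": 0}, {"delta_pos": [-0.001, 0.0005, -0.01], "delta_rot": [0, 0, 0], "claw": 0}, {"delta_pos": [-0.001, 0.0005, -0.012], "delta_rot": [0, 0, 0], "claw": 0}, {"delta_pos": [-0.001, 0.0005, -0.014], "delta_rot": [0, 0, 0], "claw": 0}, {"delta_pos": [-0.001, 0.0005, -0.014], "delta_rot": [0, 0, 0], "claw": 0}])

```text
time: 6.47
eef_pos: [0.5012, -0.0334, 0.1045]
tcp_rot: [0.708, 0.026, -0.705, 0.028]
contact_force: [-0.7, 0.1, 4.3]
opening: -0.003
```

>>> play_rows(targets=[{"delta_pos": [0, 0, -0.001], "delta_rot": [0, 0, 0], "claw": 0}, {"delta_pos": [0, 0, -0.002], "delta_rot": [0, 0, 0], "claw": 0}, {"delta_pos": [0, 0, -0.002], "delta_rot": [0, 0, 0], "claw": 0}])

```text
time: 6.72
eef_pos: [0.5012, -0.0334, 0.1027]
tcp_rot: [0.708, 0.026, -0.705, 0.028]
contact_force: [-0.9, 0.8, 4.1]
opening: -0.006
```

>>> play_rows(targets=[{"delta_pos": [0, 0, -0.001], "delta_rot": [0, 0, 0], "claw": 0}, {"delta_pos": [0, 0, -0.002], "delta_rot": [0, 0, 0], "claw": 0}, {"delta_pos": [0, 0, -0.002], "delta_rot": [0, 0, 0], "claw": 0}])

```text
time: 6.97
eef_pos: [0.5012, -0.0334, 0.101]
tcp_rot: [0.708, 0.026, -0.705, 0.028]
contact_force: [-2.8, 0.9, 7.4]
opening: 0.001
```

>>> play_rows(targets=[{"delta_pos": [0, 0, -0.0015], "delta_rot": [0, 0, 0], "claw": 0}, {"delta_pos": [0, 0, -0.0015], "delta_rot": [0, 0, 0], "claw": 0}, {"delta_pos": [0, 0, -0.0015], "delta_rot": [0, 0, 0], "claw": 0}])

```text
time: 7.22
eef_pos: [0.5013, -0.0334, 0.1009]
tcp_rot: [0.708, 0.026, -0.705, 0.028]
contact_force: [-5.1, 0.7, 12.3]
opening: -0.003
```

It stops hard at z 0.1009 (12 N). I release in steps to see over what travel the spring force acts; full travel should be 6 mm.

>>> play_rows(targets=[{"delta_pos": [0, 0, 0.003], "delta_rot": [0, 0, 0], "claw": 0}, {"delta_pos": [0, 0, 0.003], "delta_rot": [0, 0, 0], "claw": 0}, {"delta_pos": [0, 0, 0.003], "delta_rot": [0, 0, 0], "claw": 0}, {"delta_pos": [0, 0, 0.003], "delta_rot": [0, 0, 0], "claw": 0}])

```text
time: 7.55
eef_pos: [0.5017, -0.0335, 0.1039]
tcp_rot: [0.708, 0.026, -0.705, 0.028]
contact_force: [-0.3, 1.1, 3.4]
opening: -0.003
```

>>> play_rows(targets=[{"delta_pos": [0, 0, 0.0015], "delta_rot": [0, 0, 0], "claw": 0}, {"delta_pos": [0, 0, 0.0015], "delta_rot": [0, 0, 0], "claw": 0}, {"delta_pos": [0, 0, 0.0015], "delta_rot": [0, 0, 0], "claw": 0}])

```text
time: 7.8
eef_pos: [0.5018, -0.0335, 0.1053]
tcp_rot: [0.708, 0.026, -0.705, 0.028]
contact_force: [-1.4, 0.2, 2.9]
opening: -0.005
```

>>> play_rows(targets=[{"delta_pos": [0, 0, 0.0015], "delta_rot": [0, 0, 0], "claw": 0}, {"delta_pos": [0, 0, 0.0015], "delta_rot": [0, 0, 0], "claw": 0}, {"delta_pos": [0, 0, 0.0015], "delta_rot": [0, 0, 0], "claw": 0}])

```text
time: 8.05
eef_pos: [0.5017, -0.0335, 0.1066]
tcp_rot: [0.708, 0.026, -0.705, 0.028]
contact_force: [0.1, 0.6, 0.5]
opening: -0.004
```

>>> play_rows(targets=[{"delta_pos": [0, 0, 0.0015], "delta_rot": [0, 0, 0], "claw": 0}, {"delta_pos": [0, 0, 0.0015], "delta_rot": [0, 0, 0], "claw": 0}, {"delta_pos": [0, 0, 0.0015], "delta_rot": [0, 0, 0], "claw": 0}])

```text
time: 8.3
eef_pos: [0.5014, -0.0334, 0.1078]
tcp_rot: [0.708, 0.026, -0.705, 0.028]
contact_force: [-0.1, 0.1, -0.9]
opening: 0.001
```

Contact ends between 0.1053 and 0.1066, so travel was 4.4 to 5.7 mm. The force noise makes that too uncertain against 4.5 mm. I find the onset more closely with averaged readings.

>>> play_rows(targets=[{"delta_pos": [0, 0, -0.001], "delta_rot": [0, 0, 0], "claw": 0}, {"delta_pos": [0, 0, -0.001], "delta_rot": [0, 0, 0], "claw": 0}, {"delta_pos": [0, 0, -0.001], "delta_rot": [0, 0, 0], "claw": 0}])

```text
time: 8.55
eef_pos: [0.5014, -0.0335, 0.1068]
tcp_rot: [0.708, 0.026, -0.705, 0.028]
contact_force: [-0.1, 0.7, 2.1]
opening: 0.004
```

```bash
cat >> h.py <<'E'
def avg(n=12):
    F=[];Z=[]
    for _ in range(n):
        ctrl.read_camera("side");s=ctrl.get_state();F.append(s["contact_force"]);Z.append(s["eef_pos"])
    print(np.mean(Z,0).round(4),np.mean(F,0).round(2),np.std(F,0).round(2))
E
python3 -c "from h import *;avg()"
```

```text
[ 0.5014 -0.0335  0.1068] [0.07 0.03 1.68] [0.77 0.49 0.34]
```

>>> play_rows(targets=[{"delta_pos": [0, 0, -0.001], "delta_rot": [0, 0, 0], "claw": 0}, {"delta_pos": [0, 0, -0.001], "delta_rot": [0, 0, 0], "claw": 0}, {"delta_pos": [0, 0, -0.001], "delta_rot": [0, 0, 0], "claw": 0}])

```text
time: 9.4
eef_pos: [0.5014, -0.0335, 0.1058]
tcp_rot: [0.708, 0.026, -0.705, 0.028]
contact_force: [-1.1, 0.3, 1.9]
opening: 0.002
```

```bash
python3 -c "from h import *;avg()"
```

```text
[ 0.5014 -0.0335  0.1058] [-0.46 -0.09  1.98] [0.59 0.45 0.45]
```

>>> play_rows(targets=[{"delta_pos": [0, 0, -0.002], "delta_rot": [0, 0, 0], "claw": 0}, {"delta_pos": [0, 0, -0.002], "delta_rot": [0, 0, 0], "claw": 0}, {"delta_pos": [0, 0, -0.002], "delta_rot": [0, 0, 0], "claw": 0}])

```text
time: 10.25
eef_pos: [0.5015, -0.0335, 0.1039]
tcp_rot: [0.708, 0.026, -0.705, 0.028]
contact_force: [-0.7, 0.6, 3.0]
opening: -0.0
```

```bash
python3 -c "from h import *;avg()"
```

```text
[ 0.5014 -0.0335  0.1039] [-0.48  0.31  3.16] [0.51 0.45 0.49]
```

>>> play_rows(targets=[{"delta_pos": [0, 0, -0.002], "delta_rot": [0, 0, 0], "claw": 0}, {"delta_pos": [0, 0, -0.002], "delta_rot": [0, 0, 0], "claw": 0}, {"delta_pos": [0, 0, -0.002], "delta_rot": [0, 0, 0], "claw": 0}])

```text
time: 11.1
eef_pos: [0.5015, -0.0335, 0.1019]
tcp_rot: [0.708, 0.026, -0.705, 0.028]
contact_force: [-1.1, -0.1, 4.2]
opening: -0.004
```

```bash
python3 -c "from h import *;avg()"
```

```text
[ 0.5015 -0.0335  0.1019] [-0.71  0.19  4.2 ] [0.32 0.48 0.66]
```

There is already 1.7 N at 0.1068, rising linearly to about 5 N at the 0.1009 stop. That makes the travel about 6 mm, fully down. I press to the stop once more, then release and retreat upwards.

>>> play_rows(targets=[{"delta_pos": [0, 0, -0.002], "delta_rot": [0, 0, 0], "claw": 0}, {"delta_pos": [0, 0, -0.002], "delta_rot": [0, 0, 0], "claw": 0}, {"delta_pos": [0, 0, -0.002], "delta_rot": [0, 0, 0], "claw": 0}, {"delta_pos": [0, 0, 0.01], "delta_rot": [0, 0, 0], "claw": 0}, {"delta_pos": [0, 0, 0.04], "delta_rot": [0, 0, 0], "claw": 0}, {"delta_pos": [0, 0, 0.08], "delta_rot": [0, 0, 0], "claw": 0}, {"delta_pos": [0, 0, 0.12], "delta_rot": [0, 0, 0], "claw": 0}, {"delta_pos": [-0.03, -0.05, 0.14], "delta_rot": [0, 0, 0], "claw": 0}, {"delta_pos": [-0.05, -0.25, 0.15], "delta_rot": [0, 0, 0], "claw": 0}, {"delta_pos": [-0.05, -0.25, 0.15], "delta_rot": [0, 0, 0], "claw": 0}, {"delta_pos": [-0.05, -0.25, 0.15], "delta_rot": [0, 0, 0], "claw": 0}, {"delta_pos": [-0.05, -0.25, 0.15], "delta_rot": [0, 0, 0], "claw": 0}, {"delta_pos": [-0.05, -0.25, 0.15], "delta_rot": [0, 0, 0], "claw": 0}, {"delta_pos": [-0.05, -0.25, 0.15], "delta_rot": [0, 0, 0], "claw": 0}, {"delta_pos": [-0.05, -0.25, 0.15], "delta_rot": [0, 0, 0], "claw": 0}, {"delta_pos": [-0.05, -0.25, 0.15], "delta_rot": [0, 0, 0], "claw": 0}])

```text
time: 13.03
eef_pos: [0.451, -0.2833, 0.2511]
tcp_rot: [0.708, 0.026, -0.705, 0.027]
contact_force: [1.5, 1.3, 0.2]
opening: -0.002
```

Run:
```python
from h import *
import cv2
cv2.imwrite("pics/end.png",ctrl.read_camera("top")); print(ctrl.get_state()["contact_force"])
```

```text
[0.34271951 0.45668105 0.41312245]
```

View pics/end.png

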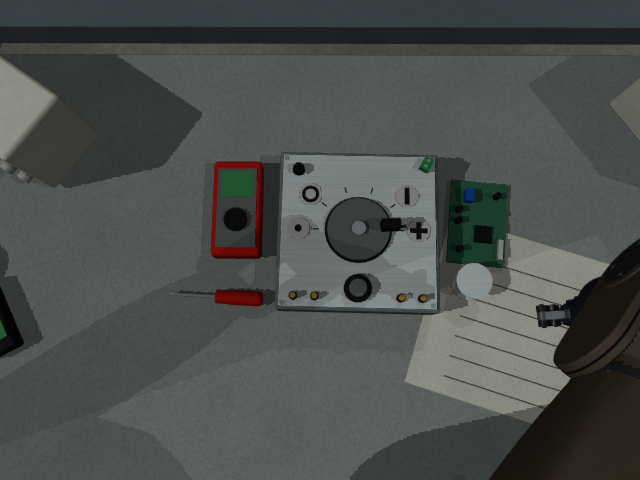

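The tab and pointer aim at the cross (419,231). The key looks as it did at the start, every loose thing is at its starting pixels, and the arm is clear. Handing in.

```bash
python3 -c "from plant import ctrl;print(ctrl.sign_off())"
```

```text
the job is handed in; nothing more can be done
None
```

The selector is clicked in at the cross, the key has been pressed fully down and is up again, and I handed the job in at about 13 s of the 48 s allowed.

- **Selector:** I pushed the tab from one side only with the shut fingertips, through two detents. Before the first press, the tab's position in the side view matched the cross position to within a pixel. The last top view still shows the pointer at the cross.
- **Key:** I pressed it down twice, with the selector at the cross both times. A first force reading left the travel unclear at 4.4 to 5.7 mm. Averaged readings settled it at about 6 mm: the spring force starts near tool height 0.107 m and the hard stop is at 0.101 m. The second press was commanded to the same stop, but I took no force reading at the bottom of it.
- **End state:** In the last top view the loose things look where they were and the arm is clear of everything, with wrist force at noise level. That the key is fully up again I judged only by eye from that view.
- **Disagreement:** An early rough reading from the side camera put the hub and key about 5 mm from the top-camera fit. I used the top-camera fit and it held in practice.

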